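# Clear and set up the folding customer screen

## Robot

A 6-joint arm with a two-finger parallel gripper is mounted at the origin on the work surface. World frame = base frame: x ahead of the robot, y to its left, z up, the work surface at z = 0. Lengths are in m, angles in rad, forces in N, time in s.
With the tool pointing down it reaches from about 0.3 to 0.85 m from the base axis. Payload 4.2 kg.
Tool frame: the origin (TCP) lies midway between the tips of the shut fingers; the grasp point (between the pads) lies 19 mm behind it (ctrl.hold_point_z is the distance from the TCP to the grasp point, in m); y points along the fingers, z is the direction in which the jaws open and shut, and the axes are right-handed (so a half turn about y gives the same grasp; the last joint's range is limited). The gripper opens to 91 mm and grips with 3 to 60 N. Pads are 32 mm wide; open, the fingers measure 118 mm over their backs; the gripper's body (76 mm by 178 mm) begins 60 mm behind the grasp point.
Start: joints at [-1.289, 0.32, 1.565, -0, 1.257, -0.02], TCP at [0.171, -0.549, 0.214] pointing down, gripper open.
Joint ranges: [-3.11, 3.11], [-0.84, 2.01], [0.21, 2.61], [-1.34, 4.49], [0.05, 2.63], [-2.56, 2.56]. Speed limits (rad/s): [2.57, 2.57, 3.14, 3.14, 3.14, 3.14].

## Interface

Orientations are given as a unit quaternion [w, x, y, z].
In Python, from plant import ctrl gives the robot as it stands. The module is installed in compiled form; this text tells all that it offers. Calls block until the motion is done:
- ctrl.reach(position, orientation): joint-space move of the TCP to a pose.
- ctrl.movel(position, v=0.15, ori=None, max_force=None): straight line of the TCP; ori=None keeps the orientation; v is the mean speed in m/s. With max_force (N) it stops when the force on the tool has changed by that much, and returns True; else False.
- ctrl.set_joints(angles): joint-space move.
- ctrl.set_gripper(opening, strength=None): finger opening in m; strength is the grip in N (None keeps the last); returns when the fingers have stopped.
- ctrl.hold(seconds).
- ctrl.inverse_kinematics(position, orientation): joint angles nearest the present ones, or None.
- ctrl.get_state(): the state.
- ctrl.snapshot(name): name is "scene" or "top" or "wrist"; returns a dict with "color" (480x640x3 uint8, red, green, blue), "camera_matrix" (3x3 intrinsics, pixels), "extrinsics" (4x4, takes a point from world to camera coordinates). Camera axes: x right, y down, z forward; pixel columns grow to the right and rows downward; lengths in m; the calibration is good to about 2 mm. A picture is of the moment at which its call begins. There is no depth.
A pose or a line that the arm cannot do raises ctrl.Unreachable and nothing moves.
- ctrl.finish_job(): hands the job in, once; it reports no verdict.
Trained networks look in the newest picture that a camera, given by its name, has taken for a name from the list of things; names that differ only in an ending like _2 or _b are one class to them, and where a whole thing is asked for, a point or a joint stands for the part that bears it (a point fixed in the world has none). Each returns a list of dicts, best first, with "score" (0 to 1); they miss things now and then, are a little off and sometimes report something else, mostly with a low value. They report only what shows in the picture. A call takes as long as a camera call.
- ctrl.cut_out(camera, thing): "pixels" (480x640 bool, what is visible of it) and "pixel" ([row, column] in pixels, amid what is visible of it).
- ctrl.mark_of(camera, thing): "pixel" ([row, column] in pixels: a listed point, or the origin of a listed thing).
The state is a dict: "time_s": time; "joints": joint angles; "dq": joint speeds; "joint_torque": joint torques, N m; "eef_pos": TCP position; "orientation": TCP orientation; "force": force on the tool from outside, world axes, zero at the start; "ft_torque": the same for the moment, N m; "gripper_width": finger opening in m.
Only numpy, scipy, OpenCV 4.12 (cv2) and the standard library are available. Lean on these libraries where they do the work, as an engineer would, in place of code of your own. Each camera call takes 0.05 s, during which the arm holds its last target.

## Task

A carton of goods was left on the folded customer screen. First lay the carton gently in the wooden tray, flat and the same way up as now, then raise the screen without forcing it, so that when you let go it stays standing by itself at 60 degrees from the folded, level position. Leave the other things on the counter where they are.

Things in the scene. Friction and masses are not known exactly. Their poses are not given: they have to be found in the camera images.
- screen: Folding customer screen: flat black panel, 150 mm from hinge axis to free edge, 190 wide, 12 thick, lying folded level, face down. Origin: middle of the hinge axis, which runs along the edge near the robot, 52 mm above the counter. Axes: x from free edge to hinge, y along the hinge (to the right seen from the robot), z out of the panel's back. Angle of z from vertical = screen angle, 0 folded; raising is a positive turn about y.
- till: White base of the screen, 125 x 190 x 40 mm, fixed to the counter. Origin on the counter, 75 mm before the hinge axis; x towards the hinge. The hinge is stiff (dry friction 0.7 N m, about 5 N at the free edge) and holds any angle to 100 deg; never push beyond 80. The panel also gives: when a push ends it springs back several degrees. Let go, look where it rests, then correct.
- screen_lip (a point): Middle of the screen's free edge (red mark), farthest from the robot, half-way through its thickness; moves with the screen, axes as screen. Folded, the underside is 46 mm above the counter and the edge overhangs the base by 25 mm, open space below and beyond. There is nothing to pinch: push it up from beneath the edge with shut fingers, tool leaning away from the robot, pointing back under the edge.
- carton: The cardboard carton with a white and red band, 55 x 150 x 50 mm (x, y, z), about 0.25 kg, lying on the folded screen. Origin: centre of its underside. z up.
- carton_mid (a point): Centre of the carton, half-way up (25 mm above its underside); axes as the carton: x across its 55 mm width, y along its 150 mm length, z up.
- tray: Open wooden tray, fixed to the counter, 210 x 150 x 30 mm outside (x, y, z), walls 5 mm, floor 5 mm thick. Origin: centre of its underside; x along its length. It stands to the left or the right of the screen; a black card reader with keys stands on the other side.
- card_reader: Black card reader 160 x 85 x 30 mm with keys, fixed to the counter, on the side of the screen where the tray is not. Origin: centre of its underside.
- paper_roll: White paper roll standing on end, 68 mm diameter, 75 mm tall; loose, leave alone. Origin: centre of its underside.
- gel_bottle: Bottle of hand gel, 60 mm diameter, 140 mm tall; loose, leave alone. Origin: centre of its underside.

How it is judged:
On the way:
1. the carton lies in the tray, flat and let go, while the screen is still folded (below 10 deg) (horizontal distance between carton_mid and tray below 0.06 m and z of carton_mid in the frame of tray between 0.022 and 0.036 m and angle between carton_mid's own z axis and vertical below 0.1 rad and contact force between the fingers and carton below 0.3 N and angle between screen's own z axis and vertical below 0.175 rad), for 0.2 s.
At the end, for the whole second after the job is handed in: The carton lies flat in the tray, same way up (within about 6 deg), on its floor, its centre within 60 mm of the tray's centre seen from above, let go and at rest; the screen stands by itself, at rest and untouched, at 60 deg +- 4 deg from its folded position (horizontal distance between carton_mid and tray below 0.06 m and z of carton_mid in the frame of tray between 0.022 and 0.036 m and angle between carton_mid's own z axis and vertical below 0.1 rad and contact force between the fingers and carton below 0.3 N and angle between screen's own z axis and vertical between 0.9774 and 1.117 rad and angular speed of screen below 0.05 rad/s and linear speed of carton below 0.02 m/s and contact force between each of the arm, the fingers and screen below 0.3 N).
It fails at once if the screen is forced past 80 degrees (angle between screen's own z axis and vertical above 1.396 rad).
It fails at once if the screen is pushed with more than 40 N (contact force between any of the fingers, the arm and screen above 40 N).
It fails at once if the carton is dropped from more than about 30 mm (it falls, untouched by the fingers, faster than 0.8 m/s) (contact force between the fingers and carton below 0.1 N and linear speed of carton above 0.8 m/s).
It fails at once if the paper roll or the hand gel is moved by more than 25 mm (distance of any of paper_roll, gel_bottle from where it was at the start of the episode above 0.025 m).
It also fails if it takes over 64 s, if anything falls off the work surface, if the arm or the gripper's body presses on something with over 40 N, if the wrist force passes 120 N, or if a joint passes its speed limit or range.

## Working session

There is one attempt and no reset: what is moved stays moved. The work goes in short steps, each a Python script; the robot and the scene stay as the last script left them, time stands still between calls to the robot, and variables do not carry over. Pictures are saved under pics/ and viewed, and the job is handed in when it is done.

```bash
mkdir -p pics; ls; python3 - <<'E'
from plant import ctrl
import cv2
for n in ("scene","top","wrist"):
    s=ctrl.snapshot(n); cv2.imwrite(f"pics/{n}0.png",s["color"][:,:,::-1])
    print(n,s["camera_matrix"].tolist(),s["extrinsics"].round(4).tolist())
    for t in ("screen","screen_lip","carton","carton_mid","tray","till","card_reader","paper_roll","gel_bottle"):
        print(t,[(round(d["score"],2),[round(float(x),1) for x in d["pixel"]]) for d in ctrl.mark_of(n,t)[:2]])
print(ctrl.get_state())
print(ctrl.hold_point_z)
E
```

```text
pics
scene [[609.7737716580291, 0.0, 320.9736354205787], [0.0, 609.7737716580291, 233.57865005460155], [0.0, 0.0, 1.0]] [[0.1023, 0.9947, -0.005, -0.052], [0.7957, -0.0848, -0.5997, -0.4515], [-0.597, 0.0574, -0.8002, 1.667], [0.0, 0.0, 0.0, 1.0]]
screen []
screen_lip [(0.81, [230.9, 329.6])]
carton []
carton_mid [(0.74, [192.6, 339.6]), (0.3, [205.7, 336.7])]
tray [(0.92, [189.2, 456.8])]
till [(0.89, [220.1, 332.7])]
card_reader [(0.61, [223.6, 167.6]), (0.61, [293.6, 468.4])]
paper_roll [(0.82, [291.1, 467.6])]
gel_bottle [(0.66, [316.5, 185.2])]
top [[450.4585465239318, 0.0, 314.1385462970791], [0.0, 450.4585465239318, 243.20828062724192], [0.0, 0.0, 1.0]] [[0.0171, -0.9996, -0.0217, -0.0019], [-0.9879, -0.0135, -0.1543, 0.6268], [0.1539, 0.024, -0.9878, 1.0079], [0.0, 0.0, 0.0, 1.0]]
screen [(0.92, [317.9, 297.6]), (0.23, [285.1, 307.7])]
screen_lip [(0.83, [254.6, 311.9])]
carton []
carton_mid [(0.75, [280.5, 301.9]), (0.31, [279.9, 303.0])]
tray [(0.75, [310.8, 191.7])]
till []
card_reader [(0.96, [302.8, 461.3])]
paper_roll [(0.85, [195.5, 211.6])]
gel_bottle [(0.76, [201.4, 
[... 365 characters left out ...]

{'time_s': 1.5, 'joints': array([-1.28900201e+00,  3.19610164e-01,  1.56449479e+00,  2.07490399e-06,
        1.25740080e+00, -1.99693492e-02]), 'dq': array([-4.10799825e-04, -6.60342699e-04, -1.19915068e-04, -6.11305604e-04,
       -4.74109047e-05, -9.04358821e-05]), 'joint_torque': array([ 1.58187249e-03, -4.12336028e+01, -2.32223994e+01,  7.28427200e-02,
        3.77321395e-02, -1.90763203e-06]), 'eef_pos': array([ 0.17091611, -0.54903041,  0.21397213]), 'orientation': array([-0.1062897 ,  0.1062803 , -0.69904294,  0.69910368]), 'force': array([-0.50561464,  0.29646323, -0.86661356]), 'ft_torque': array([-0.03874684, -0.00211706, -0.00890315]), 'gripper_width': 0.09147277359870411}
0.0188
```

View pics/scene0.png

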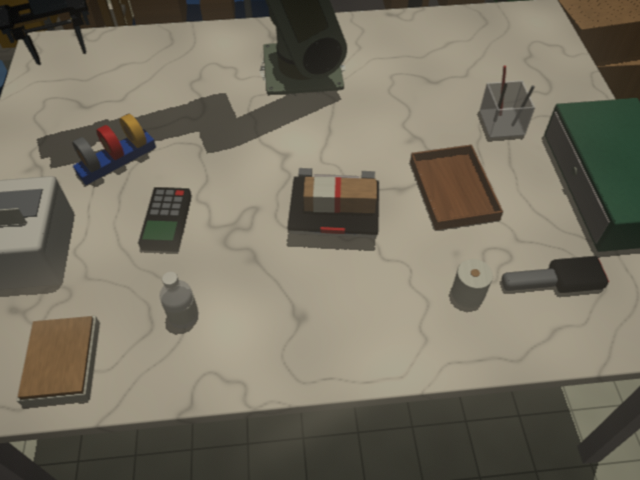

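View pics/top0.png

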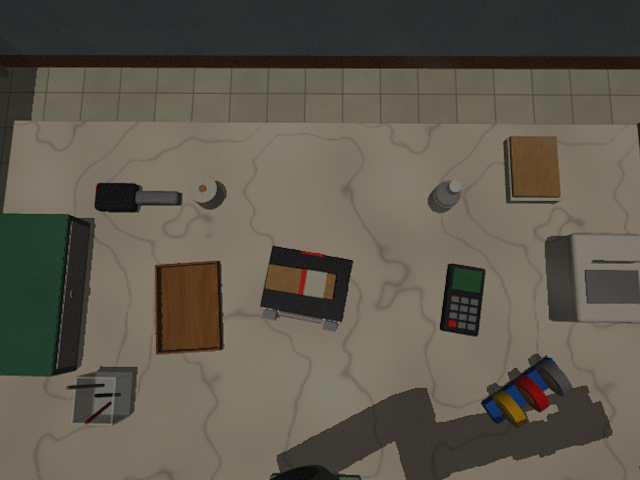

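```bash
cat > h.py <<'E'
import numpy as np, cv2
from plant import ctrl
def ray(s,pix,z):
    K,E=s["camera_matrix"],np.array(s["extrinsics"]); R,t=E[:3,:3],E[:3,3]
    d=R.T@np.linalg.solve(K,[pix[1],pix[0],1.]); c=-R.T@t
    return c+d*(z-c[2])/d[2]
def proj(s,p):
    E=np.array(s["extrinsics"]); q=s["camera_matrix"]@(E[:3,:3]@np.array(p)+E[:3,3]); return q[:2]/q[2]
E
python3 - <<'E'
from h import *
for n in ("top","scene"):
    s=ctrl.snapshot(n)
    for t,z in (("carton_mid",.083),("screen_lip",.052),("screen",.052),("tray",0.005),("till",0),("paper_roll",0),("gel_bottle",0),("card_reader",0)):
        for d in ctrl.mark_of(n,t)[:1]: print(n,t,ray(s,d["pixel"],z).round(4),round(d["score"],2))
    for t,z in (("carton",.108),("screen",.058),("tray",.03)):
        for d in ctrl.cut_out(n,t)[:1]:
            m=d["pixels"].astype(np.uint8); p=cv2.findContours(m,0,2)[0]; p=max(p,key=cv2.contourArea)
            pts=np.array([ray(s,(q[0][1],q[0][0]),z)[:2] for q in p],np.float32)
            print(n,t,"rect",cv2.minAreaRect(pts),d["score"])
    if n=="top": cv2.imwrite("pics/topz.png",cv2.resize(s["color"][230:345,140:380,::-1],None,fx=3.3,fy=3.3,interpolation=cv2.INTER_CUBIC))
    else: cv2.imwrite("pics/scz.png",cv2.resize(s["color"][130:260,270:510,::-1],None,fx=3.3,fy=3.3,interpolation=cv2.INTER_CUBIC))
E
```

```text
top carton_mid [0.5348 0.0402 0.083 ] 0.68
top screen_lip [0.6073 0.0128 0.052 ] 0.8
top screen [0.4574 0.0332 0.052 ] 0.9
top tray [0.4707 0.305  0.005 ] 0.75
top till [0.5308 0.0225 0.    ] 0.64
top paper_roll [0.7556 0.27   0.    ] 0.75
top gel_bottle [ 0.7476 -0.2956  0.    ] 0.83
top card_reader [ 0.5005 -0.3511  0.    ] 0.74
top carton rect ((0.5320740342140198, 0.03491346165537834), (0.1492944359779358, 0.057344380766153336), 82.11251831054688) 0.73
top screen rect ((0.5327306985855103, 0.024240925908088684), (0.19365227222442627, 0.14584265649318695), 79.71955108642578) 0.79
top tray rect ((0.47496718168258667, 0.3018815219402313), (0.21255290508270264, 0.157643124461174), 5.031710147857666) 0.56
scene carton_mid [0.5239 0.0397 0.083 ] 0.97
scene screen_lip [0.601  0.0183 0.052 ] 0.94
scene tray [0.4757 0.3085 0.005 ] 0.93
scene till [0.5283 0.0167 0.    ] 0.82
scene paper_roll [0.7566 0.2683 0.    ] 0.58
scene gel_bottle [ 0.7386 -0.295   0.    ] 0.84
scene card_reader [ 0.5008 -0.3356  0.    ] 0.8
scene carton rect ((0.5505452156066895, 0.03304971382021904), (0.14880910515785217, 0.09629350900650024), 80.80399322509766) 0.61
scene screen rect ((0.536766767501831, 0.024128131568431854), (0.1900716871023178, 0.1504322588443756), 79.93733215332031) 0.91
```

View pics/topz.png

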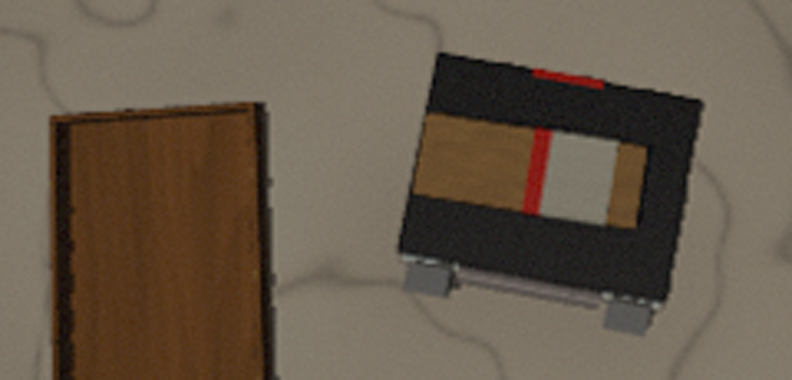

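View pics/scz.png

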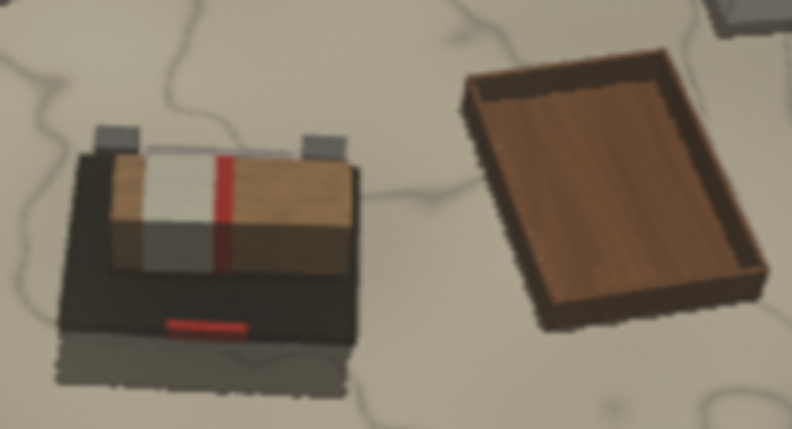

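```bash
cat >> h.py <<'E'
from scipy.spatial.transform import Rotation as Rn
def quat(yv,zv):
    yv=np.array(yv,float);yv/=np.linalg.norm(yv); zv=np.array(zv,float); zv-=yv*(zv@yv); zv/=np.linalg.norm(zv)
    return Rn.from_matrix(np.c_[np.cross(yv,zv),yv,zv]).as_quat(scalar_first=True)
def down(jawdeg):
    a=np.radians(jawdeg); return quat([0,0,-1],[np.cos(a),np.sin(a),0])
E
python3 - <<'E'
from h import *
s=ctrl.snapshot("top")
c=lambda x,y,z: ray(s,(230+y/3.3,140+x/3.3),z)
C=[c(*p,.108) for p in((427,114),(648,147),(636,228),(413,194))]
S=[c(*p,.058) for p in((438,53),(704,101),(665,300),(399,248))]
T=[ray(s,p,.03) for p in((265.5,155.2),(261.2,217.3),(349,222),(353,157))]
for n,P in(("C",C),("S",S),("T",T)):
    P=np.array(P)[:,:2]; e=P-np.roll(P,-1,0)
    print(n,P.mean(0).round(4),np.linalg.norm(e,axis=1).round(3),np.degrees(np.arctan2(e[:,1],e[:,0])).round(1))
st=ctrl.get_state(); print(Rn.from_quat(st["orientation"],scalar_first=True).as_matrix().round(2))
for jd in(-9,171): print(jd,ctrl.inverse_kinematics([.532,.036,.064],down(jd)))
for jd in(-86,94): print(jd,ctrl.inverse_kinematics([.472,.304,.014],down(jd)))
out=np.array([.983,-.18,0]);hy=np.array([.18,.983,0]);up=np.array([0,0,1])
for a0 in(20,30,35,45):
  for sg in(1,-1):
    r=[]
    for th in range(0,75,10):
      a=np.radians(a0+th); t=np.radians(th)
      H=np.array([.459,.036,.052]); p=H+.15*(np.cos(t)*out+np.sin(t)*up)
      p=p+.03*(np.sin(t)*out-np.cos(t)*up)
      q=ctrl.inverse_kinematics(p,quat(-np.cos(a)*out-np.sin(a)*up,sg*hy)); r.append(None if q is None else q.round(2).tolist())
    print(a0,sg,[x is not None for x in r],r[0],r[3],r[-1])
E
```

```text
C [0.5321 0.034 ] [0.149 0.054 0.149 0.054] [ 82.4  -7.9 -97.7 171.9]
S [0.5331 0.0223] [0.19  0.14  0.187 0.139] [ 80.5 -10.8 -99.9 170.5]
T [0.4751 0.3025] [0.149 0.205 0.151 0.204] [  94.8    5.9  -85.5 -174.7]
[[-0.95  0.    0.3 ]
 [-0.3  -0.   -0.95]
 [ 0.   -1.    0.  ]]
-9 [ 4.59972768e-02  3.97190093e-01  1.86851295e+00 -4.44089210e-16
  8.75889612e-01  2.03076909e-01]
171 None
-86 [ 5.51708684e-01  4.97041013e-01  1.85248645e+00 -4.44089210e-16
  7.92065188e-01  2.05269184e+00]
94 [ 5.51708684e-01  4.97041013e-01  1.85248645e+00 -4.44089210e-16
  7.92065188e-01 -1.08890081e+00]
20 1 [True, True, True, True, True, True, True, True] [-0.06, 1.22, 0.81, 0.15, 2.32, -1.43] [-0.05, 0.83, 1.13, 0.09, 1.88, -1.44] [0.02, 0.28, 1.7, -0.0, 1.16, -1.37]
20 -1 [True, True, True, True, True, True, True, True] [-0.06, 1.22, 0.81, 0.15, 2.32, 1.71] [-0.05, 0.83, 1.13, 0.09, 1.88, 1.7] [0.02, 0.28, 1.7, -0.0, 1.16, 1.77]
30 1 [True, True, True, True, True, True, True, True] [-0.06, 1.12, 0.92, 0.12, 2.15, -1.44] [-0.04, 0.73, 1.25, 0.07, 1.68, -1.44] [0.04, 0.2, 1.83, -0.05, 0.94, -1.32]
30 -1 [True, True, True, True, True, True, True, True] [-0.06, 1.12, 0.92, 0.12, 2.15, 1.7] [-0.04, 0.73, 1.25, 0.07, 1.68, 1.7] [0.04, 0.2, 1.83, -0.05, 0.94, 1.82]
35 1 [True, True, True, True, True, True, True, True] [-0.06, 1.07, 0.98, 0.11, 2.05, -1.45] [-0.04, 0.68, 1.32, 0.06, 1.58, -1.44] [0.06, 0.16, 1.89, -0.08, 0.83, -1.28]
35 -1 [True, True, True, True, True, True, True, True] [-0.06, 1.07, 0.98, 0.11, 2.05, 1.69] [-0.04, 0.68, 1.32, 0.06, 1.58, 1.7] [0.06, 0.16, 1.89, -0.08, 0.83, 1.86]
45 1 [True, True, True, True, True, True, True, True] [-0.05, 0.96, 1.1, 0.09, 1.86, -1.45] [-0.03, 0.58, 1.45, 0.04, 1.36, -1.43] [0.09, 0.1, 2.03, -0.2, 0.6, -1.16]
45 -1 [True, True, True, True, True, True, True, True] [-0.05, 0.96, 1.1, 0.09, 1.86, 1.69] [-0.03, 0.58, 1.45, 0.04, 1.36, 1.71] [0.09, 0.1, 2.03, -0.2, 0.6, 1.98]
```

```bash
python3 - <<'E'
from h import *
q=down(-8)
ctrl.reach([.532,.035,.20],q)
s=ctrl.snapshot("wrist"); cv2.imwrite("pics/w1.png",s["color"][:,:,::-1])
print(ctrl.movel([.532,.035,.066],v=.12,max_force=8), ctrl.get_state()["eef_pos"])
ctrl.set_gripper(0.0,strength=20)
st=ctrl.get_state(); print(st["gripper_width"],st["force"])
ctrl.movel([.532,.035,.19],v=.1)
st=ctrl.get_state(); print(st["gripper_width"],st["force"],st["time_s"])
for n in("scene","top"):
    s=ctrl.snapshot(n); cv2.imwrite(f"pics/{n}2.png",s["color"][:,:,::-1])
E
```

```text
False [0.53259939 0.03501291 0.06667732]
0.05512192778413694 [-0.43942504 -0.83065774  0.55488737]
0.05471868579988614 [ 0.53259435 -0.20144172 -3.33318794] 8.5417
```

View pics/scene2.png

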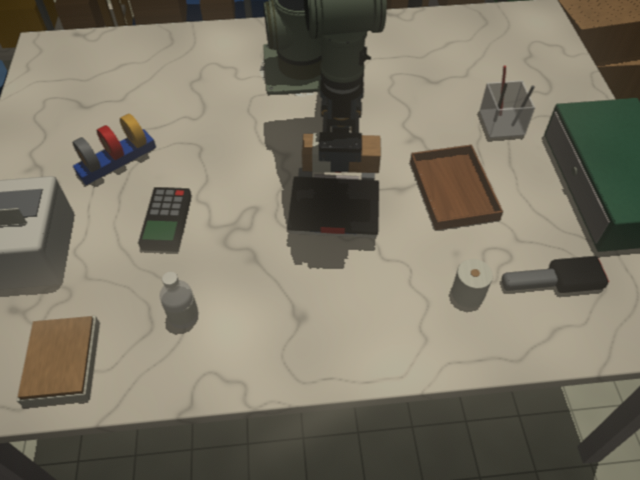

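View pics/w1.png

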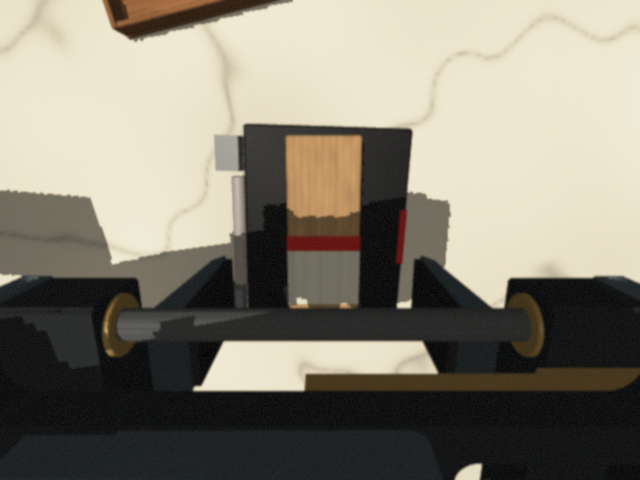

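```bash
python3 - <<'E'
from h import *
q=down(95)
ctrl.reach([.474,.304,.16],q)
print(ctrl.movel([.474,.304,.04],v=.12))
print(ctrl.movel([.474,.304,.011],v=.02,max_force=4), ctrl.get_state()["eef_pos"],ctrl.get_state()["force"])
ctrl.set_gripper(.075)
ctrl.hold(.3)
ctrl.movel([.474,.304,.2],v=.15)
st=ctrl.get_state(); print(st["gripper_width"],st["force"],st["time_s"])
for n in("scene","top"):
    s=ctrl.snapshot(n); cv2.imwrite(f"pics/{n}3.png",s["color"][:,:,::-1])
    for t,z in(("carton_mid",.03),("tray",0.005),("screen_lip",.052)): print(n,t,[(ray(s,d["pixel"],z).round(3),round(d["score"],2)) for d in ctrl.mark_of(n,t)[:1]])
E
```

```text
False
True [0.4739466  0.30389595 0.01323953] [-0.07109778  0.08475879  5.17773904]
0.07482563892578507 [ 0.53376845 -0.43549135 -0.68382754] 14.3833
scene carton_mid [(array([0.476, 0.308, 0.03 ]), 0.67)]
scene tray [(array([0.474, 0.304, 0.005]), 0.63)]
scene screen_lip [(array([0.596, 0.014, 0.052]), 0.73)]
top carton_mid [(array([0.474, 0.307, 0.03 ]), 0.93)]
top tray [(array([0.461, 0.298, 0.005]), 0.86)]
top screen_lip [(array([0.615, 0.012, 0.052]), 0.58)]
```

View pics/scene3.png

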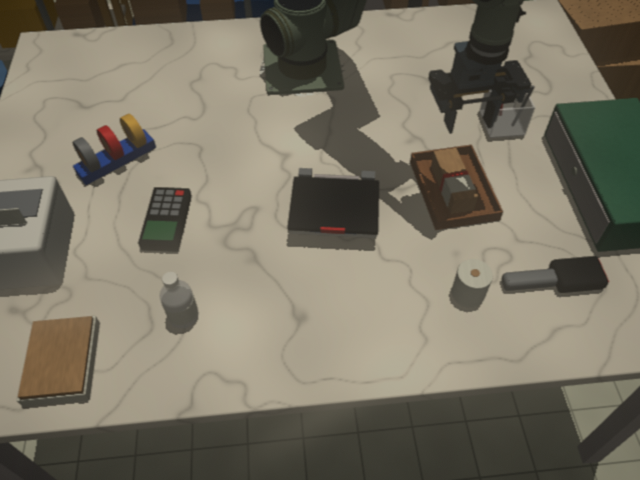

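View pics/top3.png

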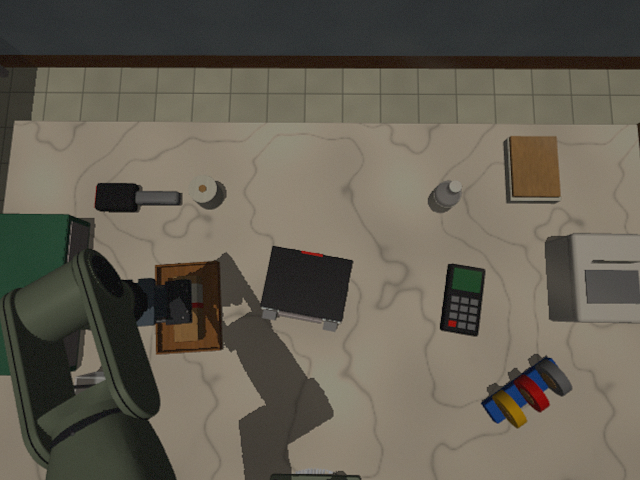

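```bash
python3 - <<'E'
from h import *
for n in("top","scene"):
    s=ctrl.snapshot(n)
    b,a=(230,140) if n=="top" else (130,270)
    P=((438,53),(704,101)) if n=="top" else ((60,330),(357,345))
    P=[ray(s,(b+y/3.3,a+x/3.3),z)[:2] for x,y in P for z in (.058,)]
    P=np.array(P); print(n,"edge",P.round(4).tolist(),"mid",P.mean(0).round(4))
    d=ctrl.cut_out(n,"screen")[0]; m=d["pixels"].astype(np.uint8); p=max(cv2.findContours(m,0,2)[0],key=cv2.contourArea)
    pts=np.array([ray(s,(q[0][1],q[0][0]),.058)[:2] for q in p],np.float32)
    r=cv2.minAreaRect(pts); print(r,d["score"]); 
    e=np.array([np.cos(np.radians(-10)),np.sin(np.radians(-10))]); pr=pts@e; l=np.array([-e[1],e[0]]); print("front max", np.percentile(pr,[1,5,95,99]), "lat",np.percentile(pts@l,[1,99]), "min", pr.min(),pr.max())
E
```

```text
top edge [[0.6173, 0.1038], [0.586, -0.0836]] mid [0.6016 0.0101]
((0.5337507128715515, 0.02311673015356064), (0.18947412073612213, 0.14599017798900604), 80.35052490234375) 0.59
front max [0.44876784 0.44891843 0.59274862 0.5940506 ] lat [0.02124097 0.21044664] min 0.44822059009494536 0.5946567701983182
scene edge [[0.5936, -0.0767], [0.625, 0.1065]] mid [0.6093 0.0149]
((0.5355732440948486, 0.0242612287402153), (0.19001726806163788, 0.15255308151245117), 80.12345123291016) 0.61
front max [0.44691923 0.44728226 0.59775527 0.59921921] lat [0.02190698 0.21162111] min 0.4468400273237824 0.5994971420238879
```

```bash
cat >> h.py <<'E'
out=np.array([np.cos(np.radians(-9.8)),np.sin(np.radians(-9.8)),0]);hy=np.array([-out[1],out[0],0]);up=np.array([0,0,1.])
LIP=np.array([.6058,.013,.052]); HG=LIP-.15*out; A0=35.
def pose(th,s=.014,back=0.,off=0.,w=.016,a0=A0):
    """tool pose for screen angle th; off=gap normal to finger side, back=retreat along finger"""
    a=np.radians(a0); d=np.array([-np.cos(a),-np.sin(a)]); n=np.array([-np.sin(a),np.cos(a)])
    r=np.array([.15,-.006])+(s-back)*d-(w+off)*n
    t=np.radians(th); R=np.array([[np.cos(t),-np.sin(t)],[np.sin(t),np.cos(t)]])
    r=R@r; dd=R@d
    return HG+r[0]*out+r[1]*up, quat(dd[0]*out+dd[1]*up,hy)
E
python3 - <<'E'
from h import *
print(pose(0),pose(0,back=.08,off=.004)[0])
p,q=pose(0,back=.08,off=.004)
ctrl.set_gripper(0.0)
p2,q2=pose(30,back=.10,off=.03)
ctrl.reach(p2+[0,0,.08],q2)
ctrl.reach(p,q)
print(ctrl.get_state()["eef_pos"],ctrl.get_state()["time_s"],ctrl.get_state()["gripper_width"])
p1,_=pose(0,back=.0,off=.004)
print(ctrl.movel(p1,v=.06,max_force=5),p1,ctrl.get_state()["eef_pos"],ctrl.get_state()["force"])
for n in("scene","top"):
    s=ctrl.snapshot(n); cv2.imwrite(f"pics/{n}4.png",s["color"][:,:,::-1])
    if n=="scene": cv2.imwrite("pics/scz4.png",cv2.resize(s["color"][130:260,250:450,::-1],None,fx=4,fy=4))
E
```

```text
(array([0.60354252, 0.01338993, 0.0248635 ]), array([ 0.6528082 , -0.59703   ,  0.37888676,  0.27173783])) [0.67037926 0.00184522 0.067473  ]
[0.67087498 0.00274059 0.06967997] 18.3333 0.00045640661116615547
False [0.60580335 0.01299942 0.02158689] [0.60610154 0.01293947 0.02165361] [0.30294166 1.17644231 0.29606193]
```

View pics/scz4.png

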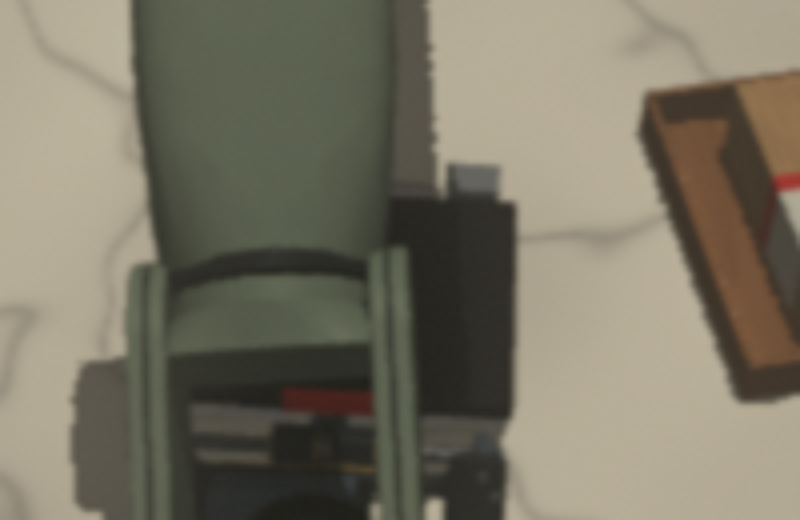

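View pics/top4.png

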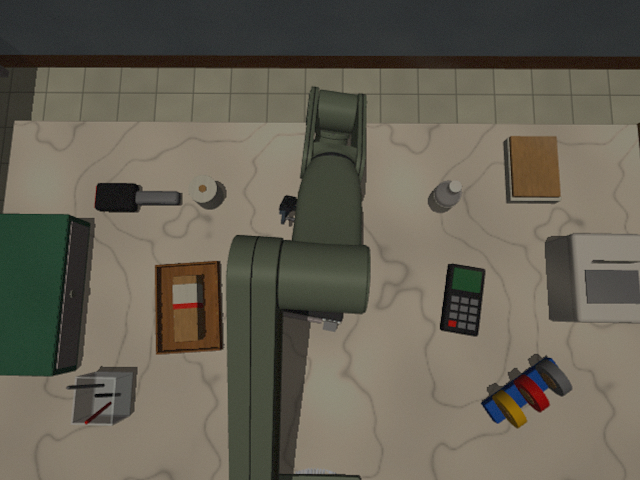

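```bash
python3 - <<'E'
from h import *
for th in range(0,41,5):
    p,q=pose(th)
    hit=ctrl.movel(p,v=.06,ori=q,max_force=22)
    st=ctrl.get_state(); print(th,hit,(st["eef_pos"]-p).round(4),st["force"].round(1),round(st["time_s"],2))
    if hit: break
for n in("scene","top"):
    s=ctrl.snapshot(n); cv2.imwrite(f"pics/{n}5.png",s["color"][:,:,::-1])
E
```

```text
0 False [ 0.0001 -0.      0.0001] [ 0.  -0.5 -2.1] 20.17
5 False [ 0.0009 -0.0001 -0.0001] [ 4.1 -1.  -3.7] 20.53
10 False [ 0.0009 -0.0001 -0.001 ] [ 6.5 -0.4 -5.4] 20.9
15 False [ 0.0009 -0.0002 -0.0011] [ 7.9 -1.3 -4.7] 21.27
20 False [ 0.0011 -0.0002 -0.001 ] [ 9.  -2.3 -2.6] 21.63
25 False [ 0.0012 -0.0002 -0.0009] [ 9.  -1.3 -2.4] 22.0
30 False [ 0.0014 -0.0002 -0.0007] [ 8.7 -1.2 -1.6] 22.37
35 False [ 0.0014 -0.0003 -0.0004] [ 7.9 -1.3 -1.3] 22.73
40 False [ 0.0016 -0.0003 -0.0002] [ 8.5 -1.  -0.8] 23.1
```

View pics/scene5.png

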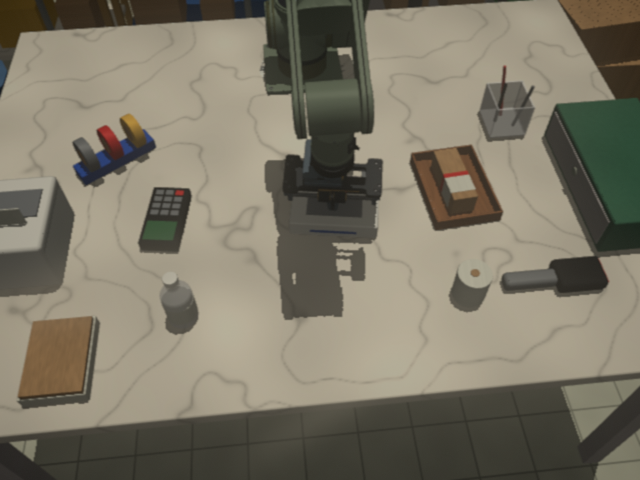

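```bash
python3 - <<'E'
from h import *
for th in (45,50,55,60):
    p,q=pose(th)
    hit=ctrl.movel(p,v=.06,ori=q,max_force=22)
    st=ctrl.get_state(); print(th,hit,(st["eef_pos"]-p).round(4),st["force"].round(1),round(st["time_s"],2))
    if hit: break
# retreat: along outward normal slowly, report force
for off in(.006,.015,.03,.06):
    p,q=pose(th,off=off); ctrl.movel(p,v=.06,ori=q); print(off,ctrl.get_state()["force"].round(1))
p=p+.1*out; p[2]+=.16
ctrl.movel(p,v=.25)
ctrl.hold(.3)
for n in("scene","top"):
    s=ctrl.snapshot(n); cv2.imwrite(f"pics/{n}6.png",s["color"][:,:,::-1])
    print(n,[(d["pixel"],d["score"]) for d in ctrl.mark_of(n,"screen_lip")])
    for a in(50,54,57,60,63): 
        t=np.radians(a); print(a,proj(s,HG+.15*(np.cos(t)*out+np.sin(t)*up)).round(1)[::-1])
print(ctrl.get_state()["time_s"])
E
```

```text
45 False [ 0.0017 -0.0003  0.0001] [ 8.6 -0.9  0.5] 23.57
50 False [ 0.0017 -0.0003  0.0003] [ 8.1 -1.6  1. ] 23.93
55 False [ 0.0018 -0.0003  0.0006] [ 7.3 -1.7  1.1] 24.3
60 False [ 0.0019 -0.0003  0.0008] [ 7.6 -1.7  2.6] 24.67
0.006 [ 5.1 -2.1  0.3]
0.015 [ 2.  -0.  -0.2]
0.03 [ 0.1  0.2 -1.2]
0.06 [ 0.1  0.7 -0.2]
scene [([171.9, 333.6], 0.6)]
50 [176.2 334. ]
54 [170.9 334.3]
57 [166.9 334.5]
60 [163.  334.7]
63 [159.1 334.9]
top []
50 [269.6 305.3]
54 [273.3 304.4]
57 [276.2 303.7]
60 [279.3 303. ]
63 [282.5 302.3]
27.675
```

View pics/scene6.png

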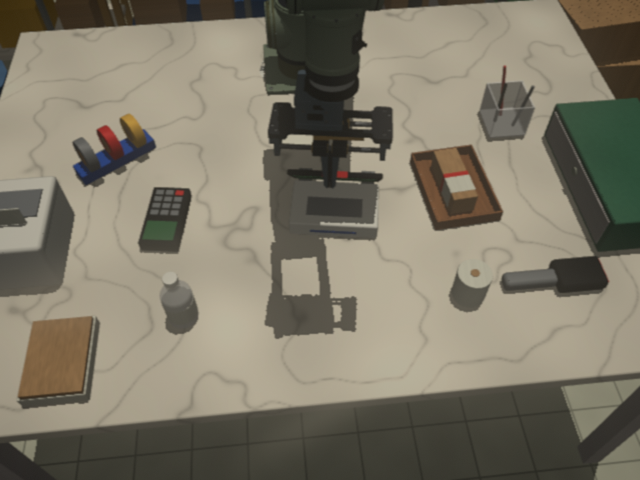

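View pics/top6.png

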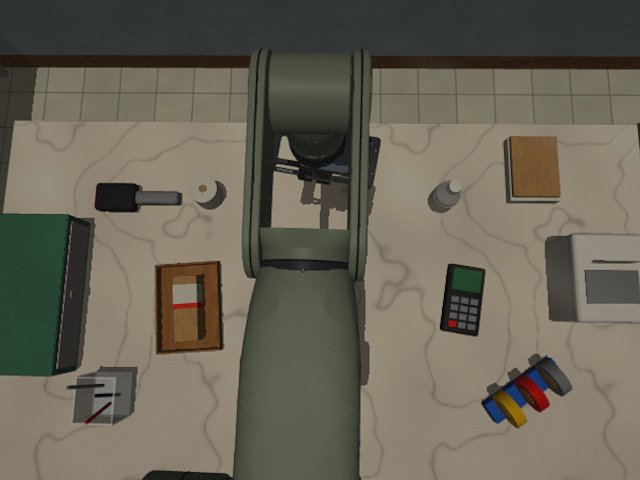

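```bash
cat >> h.py <<'E'
def look(tag):
    j=np.array(ctrl.get_state()["joints"]); j[0]=-.85; ctrl.set_joints(j); ctrl.hold(.2)
    for n in("scene","top"):
        s=ctrl.snapshot(n); im=s["color"][:,:,::-1]
        cv2.imwrite(f"pics/{n}{tag}.png",im)
        c=im[130:250,260:410] if n=="scene" else im[230:350,235:385]
        cv2.imwrite(f"pics/{n}{tag}z.png",cv2.resize(c,None,fx=5,fy=5,interpolation=cv2.INTER_CUBIC))
        print(n,[(np.round(d["pixel"],1),round(d["score"],2)) for d in ctrl.mark_of(n,"screen_lip")])
        d=ctrl.cut_out(n,"screen")
        for a in(50,54,57,60,63):
            t=np.radians(a); print(a,proj(s,HG+.15*(np.cos(t)*out+np.sin(t)*up)).round(1)[::-1])
    print(ctrl.get_state()["time_s"])
E
python3 - <<'E'
from h import *
print(ctrl.get_state()["eef_pos"]); look("7")
E
```

```text
[ 0.71124331 -0.00520705  0.33152715]
scene [(array([173.3, 332.9]), 0.62)]
50 [176.2 334. ]
54 [170.9 334.3]
57 [166.9 334.5]
60 [163.  334.7]
63 [159.1 334.9]
top [(array([271. , 304.1]), 0.95)]
50 [269.6 305.3]
54 [273.3 304.4]
57 [276.2 303.7]
60 [279.3 303. ]
63 [282.5 302.3]
30.2417
```

View pics/scene7z.png

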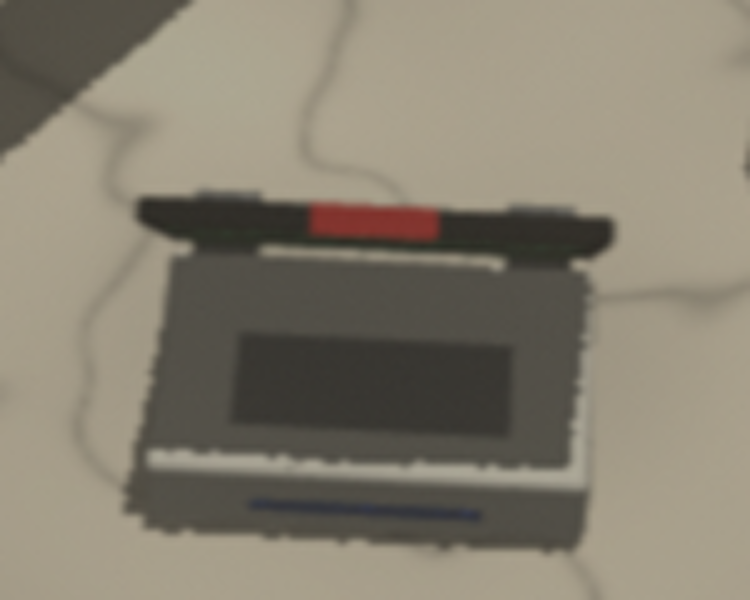

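View pics/top7z.png

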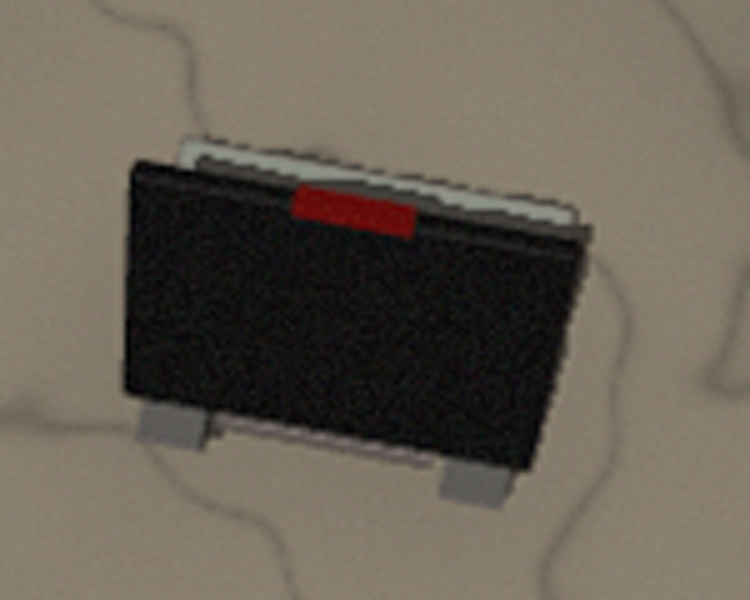

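```bash
cat >> h.py <<'E'
from scipy.optimize import least_squares
def redc(s,win):
    im=s["color"].astype(int); r0,r1,c0,c1=win; w=im[r0:r1,c0:c1]
    m=(w[...,0]>80)&(w[...,0]>2.0*w[...,1])&(w[...,0]>2.0*w[...,2]); ys,xs=np.nonzero(m)
    return np.array([ys.mean()+r0,xs.mean()+c0]),m.sum()
def lipfit():
    S=[ctrl.snapshot("scene"),ctrl.snapshot("top")]
    M=[redc(S[0],(140,240,300,370)),redc(S[1],(235,310,280,340))]; print([(m[0].round(2),m[1]) for m in M])
    def f(p): return np.concatenate([proj(s,p)[::-1]-m[0] for s,m in zip(S,M)])
    r=least_squares(f,LIP); p=r.x; print("P",p.round(4),"res",r.fun.round(2))
    v=p-HG; u=v@out; print("theta asin %.1f atan2 %.1f rad %.4f"%(np.degrees(np.arcsin(np.clip(v[2]/.15,-1,1))),np.degrees(np.arctan2(v[2],u)),np.hypot(u,v[2])))
    def g(x):
        t=np.radians(x[0]); q=HG+x[1]*out+x[2]*hy+.15*(np.cos(t)*out+np.sin(t)*up); return f(q)
    r=least_squares(g,[55,0,0]); print("fit th,du,dv",r.x.round(4),r.fun.round(2)); 
E
python3 - <<'E'
from h import *
lipfit(); 
im0={n:cv2.imread(f"pics/{n}0.png")[:,:,::-1] for n in("scene","top")}
S={n:ctrl.snapshot(n) for n in im0}
M={}
for n,w in(("scene",(222,240,310,350)),("top",(245,262,290,335))):
    S[n]["color"]=im0[n]; M[n]=redc(S[n],w); print(n,M[n])
f=lambda p:np.concatenate([proj(S[n],p)[::-1]-M[n][0] for n in S])
r=least_squares(f,LIP);print("folded lip",r.x.round(4),r.fun.round(2), "model",LIP)
E
```

```text
[(array([174.09, 334.15]), np.int64(125)), (array([271.77, 305.52]), np.int64(147))]
P [0.5485 0.0223 0.168 ] res [ 0.02 -0.32 -0.03 -0.34]
theta asin 50.7 atan2 51.6 rad 0.1481
fit th,du,dv [ 5.06566e+01 -3.10000e-03 -6.00000e-04] [ 0.02 -0.32 -0.03 -0.34]
scene (array([228.56164384, 332.47945205]), np.int64(73))
top (array([253.42372881, 311.98305085]), np.int64(59))
folded lip [0.6012 0.0135 0.0601] [ 0.03 -0.56 -0.06 -0.63] model [0.6058 0.013  0.052 ]
```

```bash
python3 - <<'E'
import cv2,numpy as np
def z(f,r0,r1,c0,c1,o,k):
    im=cv2.imread(f"pics/{f}.png")[r0:r1,c0:c1]; im=cv2.resize(im,None,fx=k,fy=k,interpolation=cv2.INTER_CUBIC)
    im=(255*(im/255.)**.45).astype(np.uint8); cv2.imwrite(f"pics/{o}.png",im)
z("scene7",160,200,280,390,"a",7); z("top7",250,335,255,360,"b",7); z("scene3",165,245,280,390,"c",7); z("top3",240,335,255,360,"d",6)
ims=[cv2.imread(f"pics/{k}.png") for k in "abcd"]; print([i.shape for i in ims])
E
```

```text
[(280, 770, 3), (595, 735, 3), (560, 770, 3), (570, 630, 3)]
```

View pics/a.png

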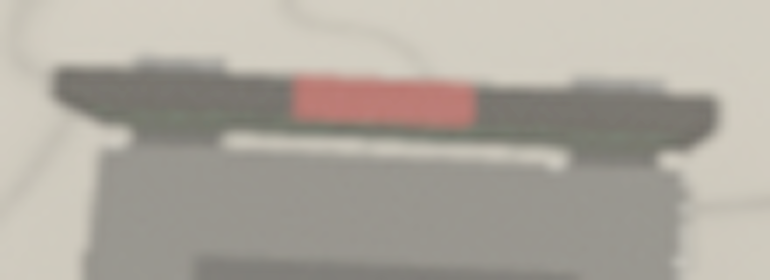

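View pics/b.png

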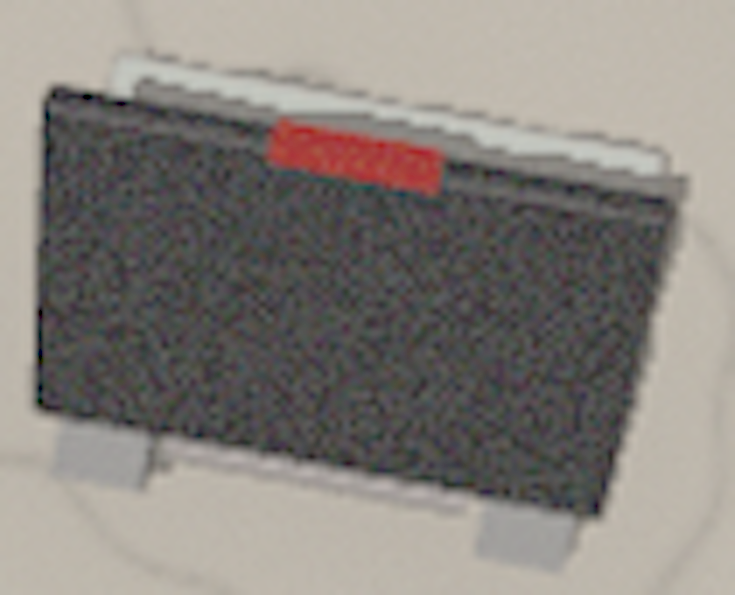

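View pics/c.png

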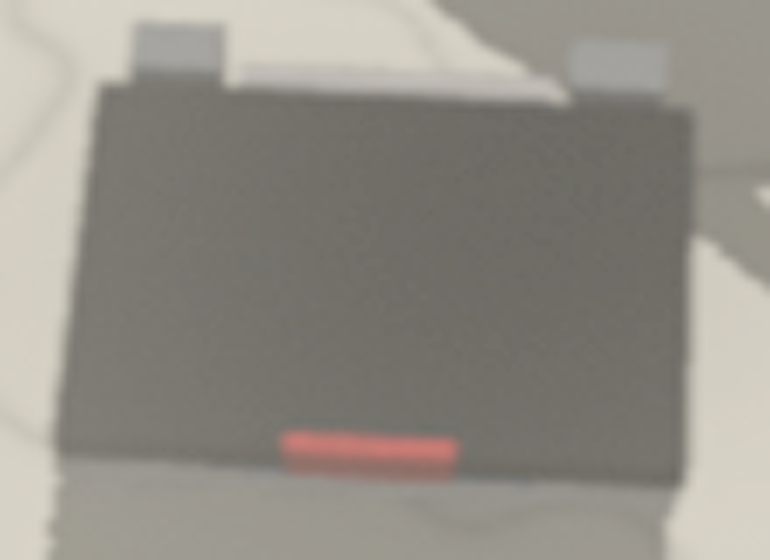

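View pics/d.png

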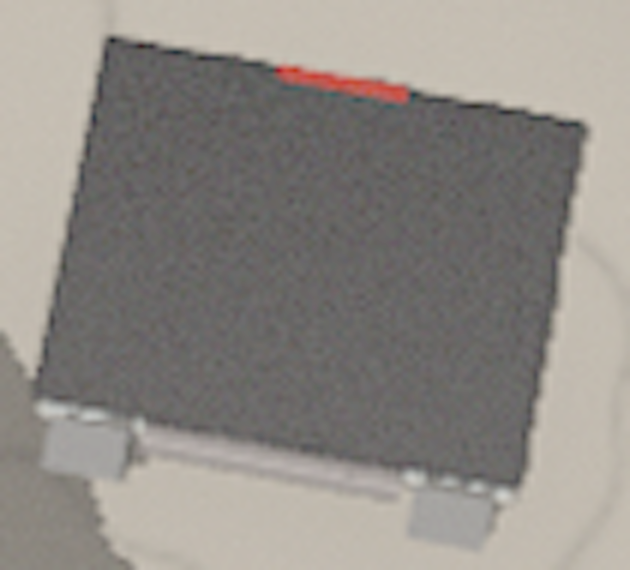

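```bash
cat > fit.py <<'E'
from h import *
def run(obs_r, extra=None):
    S={n:ctrl.snapshot(n) for n in("scene","top")}
    def px(n,x,y):
        r,c,k={"a":(160,280,7),"b":(250,255,7),"c":(165,280,7),"d":(240,255,6)}[n]; return np.array([c+(x+.5)/k-.5,r+(y+.5)/k-.5])
    # (img,x,y, end u, side +1=left(+hy), v (+.006 back,-.006 face), raised?)
    obs=[("c",57,457,.15,-1,-.006,0),("c",683,487,.15,1,-.006,0),("d",107,37,.15,1,.006,0),("d",586,127,.15,-1,.006,0)]+obs_r
    def f(x,full=False):
        h=np.array([x[0],x[1],.052]); o=np.array([np.cos(x[2]),np.sin(x[2]),0]); l=np.array([-o[1],o[0],0]); r=[]
        for n,a,b,u,sd,v,ra in obs:
            t=x[3] if ra else 0
            p=h+(u*np.cos(t)-v*np.sin(t))*o+(u*np.sin(t)+v*np.cos(t))*up+sd*.095*l
            cam="scene" if n in"ac" else "top"; sh=x[4:6] if cam=="scene" else x[6:8]
            r+=list((proj(S[cam],p)+sh-px(n,a,b))/.5)
        return np.array(r+list(x[4:8]/1.2))
    r=least_squares(f,[HG[0],HG[1],np.radians(-9.8),.9,0,0,0,0])
    x=r.x; C=np.linalg.inv(r.jac.T@r.jac); print("hinge",x[:2].round(4),"yaw",np.degrees(x[2]).round(2),"theta",np.degrees(x[3]).round(2),"+-",np.degrees(C[3,3]**.5).round(2),"shift",x[4:].round(2))
    print((r.fun[:-4]*.5).round(2).tolist())
E
python3 - <<'E'
from fit import *
A=[("a",57,68,.15,-1,.006,1),("a",718,97,.15,1,.006,1)]
B=[("b",46,88,.15,1,-.006,1),("b",686,188,.15,-1,-.006,1)]
run(A+B);run(A);run(B)
E
```

```text
hinge [0.4518 0.0377] yaw -9.2 theta 49.5 +- 0.32 shift [ 0.62 -0.17  0.86 -0.81]
[-0.51, 0.18, 0.99, -0.15, -0.47, 0.43, 0.4, -0.41, -1.0, 0.17, 0.41, -0.17, 0.59, -0.79, -0.67, 0.91]
hinge [0.4519 0.039 ] yaw -9.75 theta 49.52 +- 0.37 shift [ 0.54 -0.11  0.77 -0.82]
[-0.62, -0.16, 0.83, 0.2, -0.43, 0.11, 0.3, 0.03, -0.83, -0.17, 0.53, 0.16]
hinge [0.4522 0.0369] yaw -9.03 theta 49.53 +- 0.61 shift [ 0.53 -0.36  0.64 -0.61]
[-0.81, 0.3, 0.72, -0.24, -0.52, 0.54, 0.39, -0.55, 0.62, -0.66, -0.59, 0.77]
```

```bash
python3 - <<'E'
from h import *
p,q=pose(60,off=.06); pu=p+.1*out; pu[2]+=.16
ctrl.reach(pu,q)
p,q=pose(55,off=.06); ctrl.movel(p,v=.2,ori=q)
p,q=pose(55,off=.015); ctrl.movel(p,v=.1,ori=q,max_force=10)
print(ctrl.get_state()["force"].round(1))
for th in (60,65,69):
    p,q=pose(th)
    hit=ctrl.movel(p,v=.05,ori=q,max_force=22)
    st=ctrl.get_state(); print(th,hit,(st["eef_pos"]-p).round(4),st["force"].round(1),round(st["time_s"],2))
    if hit: break
for off in(.006,.015,.03,.06):
    p,q=pose(th,off=off); ctrl.movel(p,v=.08,ori=q); print(off,ctrl.get_state()["force"].round(1))
p=p+.1*out; p[2]+=.16
ctrl.movel(p,v=.25)
look("8"); lipfit()
E
python3 - <<'E'
import cv2,numpy as np
def z(f,r0,r1,c0,c1,o,k):
    im=cv2.imread(f"pics/{f}.png")[r0:r1,c0:c1]; im=cv2.resize(im,None,fx=k,fy=k,interpolation=cv2.INTER_CUBIC)
    im=(255*(im/255.)**.45).astype(np.uint8); cv2.imwrite(f"pics/{o}.png",im)
z("scene8",140,200,280,390,"a8",7); z("top8",250,335,255,360,"b8",7)
E
```

```text
[ 0.2 -0.9 -0.3]
60 False [ 0.0059 -0.0007  0.0037] [ 7.4 -2.2  4.9] 35.22
65 False [ 0.0059 -0.0006  0.0043] [ 8.4 -2.7  4.7] 35.62
69 False [ 0.0058 -0.0005  0.0047] [ 8.2 -2.7  5.4] 35.98
0.006 [ 5.2 -1.6  3.3]
0.015 [1.6 0.2 1.9]
0.03 [-0.8  0.1 -0.5]
0.06 [-0.9  0.9  0.2]
scene [(array([163.2, 335.2]), 0.85)]
50 [176.2 334. ]
54 [170.9 334.3]
57 [166.9 334.5]
60 [163.  334.7]
63 [159.1 334.9]
top [(array([275.7, 306.9]), 0.86), (array([308.1, 187.2]), 0.63), (array([305.3, 191.1]), 0.6)]
50 [269.6 305.3]
54 [273.3 304.4]
57 [276.2 303.7]
60 [279.3 303. ]
63 [282.5 302.3]
40.8167
[(array([165.73, 334.4 ]), np.int64(134)), (array([277.58, 304.11]), np.int64(152))]
P [0.5357 0.0243 0.1782] res [ 0.01 -0.25 -0.02 -0.25]
theta asin 57.3 atan2 58.0 rad 0.1489
fit th,du,dv [ 5.7298e+01 -2.0000e-03 -8.0000e-04] [ 0.01 -0.25 -0.02 -0.25]
```

View pics/a8.png

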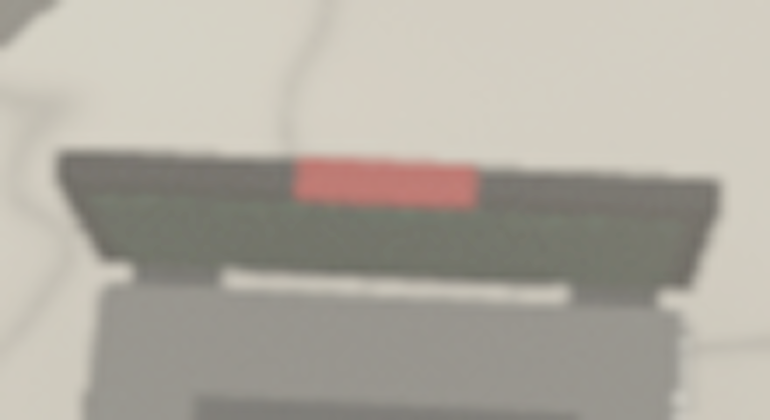

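View pics/b8.png

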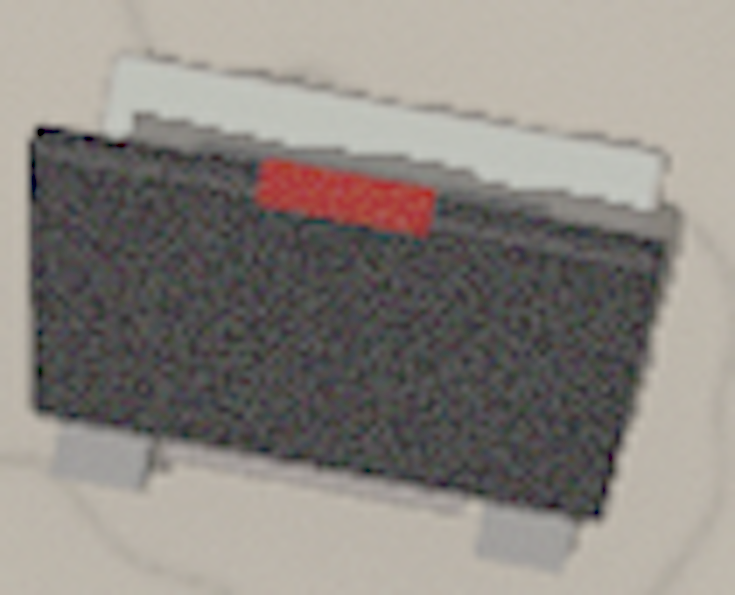

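```bash
python3 - <<'E'
from fit import *
A=[("a",60,12,.15,-1,.006,1),("a",718,42,.15,1,.006,1)]
B=[("b",36,128,.15,1,-.006,1),("b",675,236,.15,-1,-.006,1)]
run(A+B);run(A);run(B)
E
```

```text
hinge [0.4509 0.0382] yaw -9.43 theta 55.8 +- 0.31 shift [ 0.59  0.36  0.78 -0.92]
[-0.62, 0.18, 0.82, 0.13, -0.48, 0.6, 0.34, 0.07, -1.01, -0.05, 0.72, -0.32, -0.01, -0.85, 0.01, 0.34]
hinge [0.4517 0.0389] yaw -9.77 theta 55.55 +- 0.38 shift [ 0.54 -0.05  0.7  -0.9 ]
[-0.72, -0.18, 0.72, 0.21, -0.43, 0.1, 0.3, 0.05, -0.92, -0.08, 0.82, 0.07]
hinge [0.4522 0.0375] yaw -9.3 theta 56.39 +- 0.54 shift [ 0.53 -0.33  0.65 -0.57]
[-0.8, 0.13, 0.71, -0.07, -0.46, 0.43, 0.38, -0.28, -0.09, -0.52, 0.06, 0.48]
```

```bash
python3 - <<'E'
from h import *
p,q=pose(65,off=.06); pu=p+.1*out; pu[2]+=.14
ctrl.reach(pu,q)
p,q=pose(62,off=.05); ctrl.movel(p,v=.25,ori=q)
p,q=pose(62,off=.015); ctrl.movel(p,v=.1,ori=q,max_force=10)
for th in (69,73.5):
    p,q=pose(th)
    hit=ctrl.movel(p,v=.06,ori=q,max_force=22)
    st=ctrl.get_state(); print(th,hit,(st["eef_pos"]-p).round(4),st["force"].round(1),round(st["time_s"],2))
    if hit: break
for off in(.015,.06):
    p,q=pose(th,off=off); ctrl.movel(p,v=.08,ori=q); print(off,ctrl.get_state()["force"].round(1))
p=p+.1*out; p[2]+=.16
ctrl.movel(p,v=.25)
look("9"); lipfit()
E
python3 - <<'E'
import cv2,numpy as np
def z(f,r0,r1,c0,c1,o,k):
    im=cv2.imread(f"pics/{f}.png")[r0:r1,c0:c1]; im=cv2.resize(im,None,fx=k,fy=k,interpolation=cv2.INTER_CUBIC)
    im=(255*(im/255.)**.45).astype(np.uint8); cv2.imwrite(f"pics/{o}.png",im)
z("scene9",140,200,280,390,"a9",7); z("top9",250,335,255,360,"b9",7)
E
```

```text
69 False [ 0.0069 -0.0005  0.0052] [ 8.9 -2.6  7.6] 45.31
73.5 False [ 0.0067 -0.0003  0.0058] [ 7.9 -3.2  6.8] 45.66
0.015 [ 1.8 -0.4  0.5]
0.06 [-0.2 -0.2  0.5]
scene [(array([154.9, 333.5]), 0.67)]
50 [176.2 334. ]
54 [170.9 334.3]
57 [166.9 334.5]
60 [163.  334.7]
63 [159.1 334.9]
top [(array([278.1, 304.2]), 0.78)]
50 [269.6 305.3]
54 [273.3 304.4]
57 [276.2 303.7]
60 [279.3 303. ]
63 [282.5 302.3]
50.15
[(array([160.98, 334.97]), np.int64(138)), (array([281.35, 303.2 ]), np.int64(156))]
P [0.5277 0.026  0.1832] res [ 0.02 -0.38 -0.04 -0.39]
theta asin 61.0 atan2 61.6 rad 0.1491
fit th,du,dv [ 6.09922e+01 -1.90000e-03 -5.00000e-04] [ 0.02 -0.38 -0.04 -0.39]
```

View pics/a9.png

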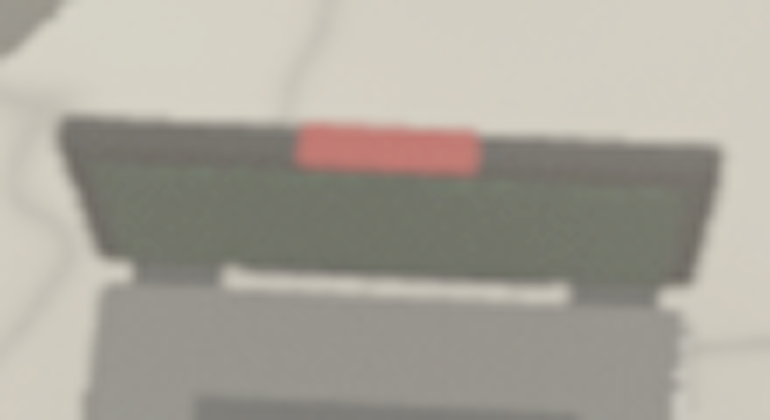

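View pics/b9.png

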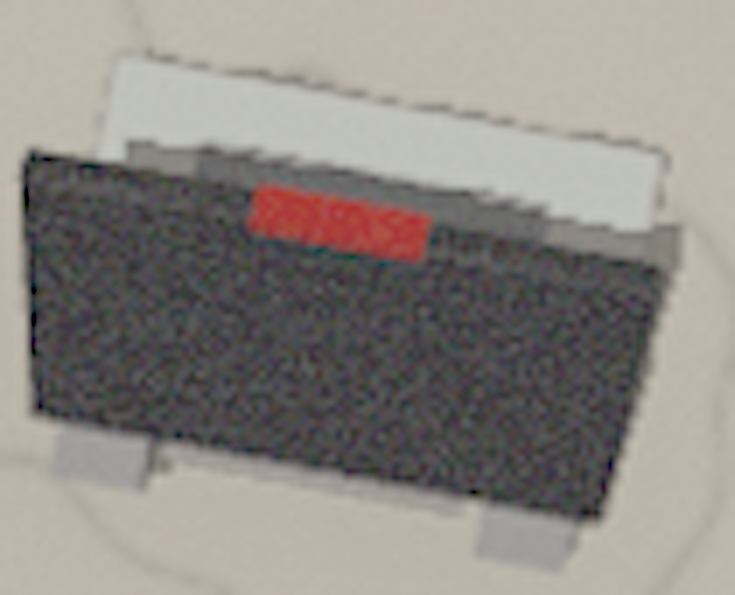

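View pics/scene9.png

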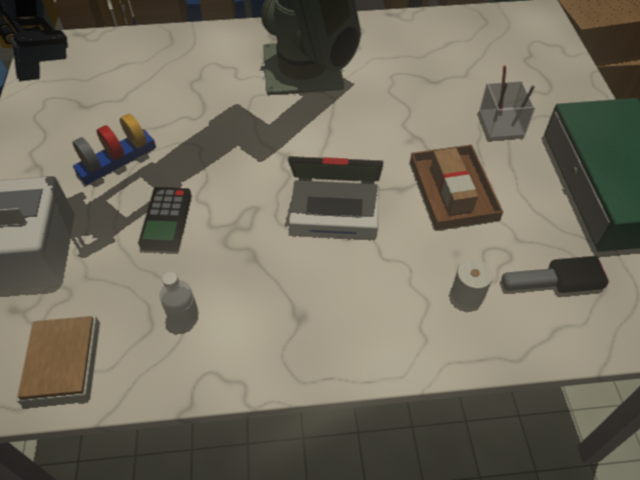

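```bash
python3 - <<'E'
from fit import *
A=[("a",63,-22,.15,-1,.006,1),("a",720,8,.15,1,.006,1)]
B=[("b",30,153,.15,1,-.006,1),("b",672,262,.15,-1,-.006,1)]
run(A+B);run(A);run(B)
print(ctrl.get_state()["time_s"])
E
```

```text
hinge [0.4509 0.0381] yaw -9.44 theta 59.54 +- 0.31 shift [ 0.71  0.32  0.81 -0.92]
[-0.57, 0.17, 0.87, 0.13, -0.38, 0.57, 0.44, 0.06, -1.11, -0.03, 0.68, -0.32, -0.22, -0.85, 0.02, 0.37]
hinge [0.4517 0.039 ] yaw -9.8 theta 59.31 +- 0.38 shift [ 0.54 -0.04  0.72 -0.9 ]
[-0.68, -0.19, 0.75, 0.23, -0.42, 0.08, 0.3, 0.07, -0.98, -0.09, 0.81, 0.06]
hinge [0.4522 0.0373] yaw -9.28 theta 60.01 +- 0.51 shift [ 0.62 -0.32  0.64 -0.57]
[-0.81, 0.14, 0.7, -0.09, -0.4, 0.46, 0.46, -0.28, -0.26, -0.53, 0.09, 0.44]
50.55
```

59.3–61° by both methods, arm clear, carton flat in the tray: handing in.

```bash
python3 -c "
from plant import ctrl
ctrl.finish_job()"
```

```text
the job is handed in; nothing more can be done
```

The job is handed in, about 51 s into the 64 s allowed. I can't see the verdict.

- **Carton:** I gripped it at 20 N, set it in the tray with a force-limited descent and released it while the screen was still folded. The last scene picture shows it lying flat in the tray. Its centre measured within about 15 mm of the tray's centre, against a limit of 60 mm.
- **Screen:** I pushed it up from beneath the free edge in three passes, letting go and measuring after each. The first two passes left it at about 50° and then 56°.
- **Force on the screen:** The force read after each step was about 12 N at most, against a limit of 40 N. I stopped the tool path at 73.5°, so the screen stayed well below 80°.
- **Final angle:** Fitting the panel's corners in both cameras gave 59.3–60.0°, and the red mark gave 61.0–61.6°. The two methods differ by 1–2°, because the mark also covers part of the panel's back. Both are inside the 56–64° allowed.
- **Position error:** On the second and third passes the tool stopped about 6–8 mm short of where I sent it. I did not find out why, but set the later pushes from the measured resting angle instead.
- **Other things:** The arm is well clear of the screen, and the paper roll and gel bottle look unmoved in the last scene picture.

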